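# Unload the dough press for refilling

## Task

The barrel of the dough press is empty. Flip the pawl back off the toothed rod so that it stays off, draw the plunger all the way back out of the barrel, then take the barrel out of the press and stand it upright with its open mouth up, wholly on the round cork mat, ready to be refilled. Do not drop the barrel, leave the pawl off and the plunger back, and leave everything else where it stands.

Things in the scene. Friction and masses are not known exactly. Their poses are not given: they have to be found in the camera images.
- press: Dough press, fixed: white base plate 104 mm wide (local x), 268 mm long (local y -152 to 116 mm), 20 mm high. Origin on the worktop, z up. Barrel and rod axis: local x = 0, 80 mm up, along y; die end at -y, the plunger draws back to +y. Tallest parts: yoke posts (y -143 to -135 mm, 100 mm high) and steel rod housing (38 mm wide, y 30 to 106 mm, 120 mm high).
- cradle (a point): Point on the barrel axis at the middle of the barrel's seat, 80 mm above the worktop. For 40 mm to either side of it along the barrel nothing but the base plate lies beside or below the barrel, so fingers can close across it from above. Its two ends rest in saddles with low cheeks and 1.5 to 2 mm of play; it lifts straight up once the piston is out of it.
- pawl (a joint): Hinge of the flip-over pawl, in rad; hinge line parallel to the press's x at local y = 85 mm, 110.5 mm up. At -0.1 to 0.2 its tooth rests on the rod and the red-topped lever leans 25 degrees toward the barrel. It grows as the lever is pushed back (+y), tips over by its own weight from about 0.6, and at 1.31 lies on its stop and stays, leaning 50 degrees back. Takes under 1 N.
- pawl_bar (a point): Centre of the red thumb bar on top of the pawl's lever, 48 mm from the hinge: a round bar 44 mm long (along the press's x), 13 mm thick. At the start it is about 154 mm above the worktop and 20 mm on the barrel's side of the hinge line; flipped, about 141 mm up and 37 mm behind (+y) the hinge line.
- plunger (a joint): Slide of the plunger (white 41 mm piston, toothed rod of 12 mm pitch, wooden knob) along the press's +y, in m: near 0 the piston is deep in the barrel, 0.125 is fully back on its stop; clear of the barrel from 0.116. Starts at 0.002 to 0.03. Pawl on the rod: it comes back one tooth at most. Pawl off: it slides with 3 N of friction and stays where left.
- plunger_knob (a point): Centre of the wooden knob on the rear end of the rod: round, 39 mm in diameter, 36 mm long, axis along the rod, 80 mm above the worktop. Grip it from above, across the rod. It moves with the plunger.
- barrel: Loose aluminium tube 130 mm long, 55 mm outside, 47 mm inside, 0.3 to 0.55 kg, with a green octagonal ring nut (64 mm across flats, 14 mm thick) closing the die end. Origin: centre of the nut's end face; its z axis runs along the tube to the open mouth. Starts in the press, z along the press's +y. Lying on the worktop its axis is about 30 mm up; the nut keeps it from rolling.
- barrel_mouth (a point): Centre of the barrel's open mouth, 130 mm from the nut end along the barrel's z.
- mat: Round cork mat, fixed, 160 mm in diameter, 6 mm thick; origin at the centre of its underside. It lies between the press and the robot, to the left or to the right. The worktop between mat and board (x 0.38 to 0.47 m, y -0.08 to 0.08 m) is always empty: room to put things down.
- board: Oak board 150 x 170 mm, 14 mm thick, fixed; origin under its centre. It lies on the side where the mat does not. Not used.
- tin_red: Tin with red label, 74 mm in diameter, 108 mm high, loose; origin under its centre. To be left alone.
- tin_yellow: Tin with yellow label, 74 mm in diameter, 108 mm high, loose; origin under its centre. To be left alone.
- pasta_jar: Glass jar 92 mm in diameter, 170 mm high, loose; origin under its centre. To be left alone.
- mug: Blue mug, 80 mm in diameter, 92 mm high, loose; origin under its centre. To be left alone.
- bowl: White bowl, 130 mm in diameter, 60 mm high, loose; origin under its centre. To be left alone.
- oil: Green bottle, 62 mm in diameter, 190 mm high, loose; origin under its centre. To be left alone.
- spatula: Steel spatula with wooden handle, 240 mm long, lying on the worktop at the far left of the mat and board, loose. To be left alone.

How it is judged:
By the outcome, as a careful person would: the job done as asked, in the order asked, and still so for the second after the job is handed in, with the robot touching nothing.
It also fails if it takes over 61 s, if anything falls off the work surface, if the arm or the gripper's body presses on something with over 40 N, if the wrist force passes 120 N, or if a joint passes its speed limit or range.

## Robot

A 6-joint arm with a two-finger parallel gripper is mounted at the origin on the work surface. World frame = base frame: x ahead of the robot, y to its left, z up, the work surface at z = 0. Lengths are in m, angles in rad, forces in N, time in s.
With the tool pointing down it reaches from about 0.275 to 0.75 m from the base axis. Payload 10.2 kg.
Tool frame: the origin (TCP) lies midway between the tips of the shut fingers; the grasp point (between the pads) lies 19 mm behind it (env.hold_point_z is the distance from the TCP to the grasp point, in m); z points along the fingers, y is the line along which they close (so a half turn about z gives the same grasp; the last joint's range is limited). The gripper opens to 85 mm and grips with 20 to 120 N. Pads are 22 mm wide; open, the fingers measure 114 mm over their backs; the gripper's body (76 mm by 85 mm) begins 54 mm behind the grasp point. The pads swing forward as they close: fully open they stand 13 mm farther back than shut.
Start: joints at [-1.526, 0.313, 1.498, -0, 1.331, -0.223], TCP at [0.139, -0.506, 0.231] pointing down, gripper open.
Joint ranges: [-2.94, 2.94], [-0.97, 2.17], [0.19, 2.56], [-1.23, 4.37], [0.02, 3.11], [-2.88, 2.88]. Speed limits (rad/s): [2.39, 2.39, 3.01, 3.14, 3.14, 3.14].

## Interface

Orientations are given as a unit quaternion [x, y, z, w].
In Python, from bench import env, imaging, solver, effector gives the robot as it stands (env), with the cameras (imaging), the kinematics (solver) and the gripper (effector). Calls block until the motion is done:
- env.reach(position, orientation): joint-space move of the TCP to a pose.
- env.movel(position, velocity=0.15, frame=None, guard=None): straight line of the TCP; frame=None keeps the orientation; velocity is the mean speed in m/s. With guard (N) it stops when the force on the tool has changed by that much, and returns True; else False.
- env.set_joints(angles): joint-space move.
- effector.release() and effector.close_gripper(effort=None): open the fingers fully, or close them until they stop; effort is the grip in N (None keeps the last).
- env.hold(seconds).
- solver.ik(position, orientation): joint angles nearest the present ones, or None.
- env.sense(): the state.
- imaging.grab_frame(name): name is "scene" or "side" or "wrist"; returns a dict with "frame" (420x560x3 uint8, red, green, blue), "mtx" (3x3 intrinsics, pixels), "k1" (the pictures are not rectified: a ray, as slopes to the right and down, at radius r is drawn at 1 + k1 r^2 times it, then the intrinsics apply), "view" (4x4, takes a point from world to camera coordinates). Camera axes: x right, y down, z forward; pixel columns grow to the right and rows downward; lengths in m; the calibration is good to about 2 mm. A picture is of the moment at which its call begins. There is no depth.
A pose or a line that the arm cannot do raises env.MotionError and nothing moves.
- env.hand_in(): hands the job in; it is judged then, once.
The state is a dict: "clock": time; "joints": joint angles; "qvel": joint speeds; "joint_efforts": joint torques, N m; "position": TCP position; "ee_rot": TCP orientation; "contact_force": force on the tool from outside, world axes, zero at the start; "ft_torque": the same for the moment, N m; "finger_gap": opening from 0.0 (shut) to 1.0 (fully open); "gripper_force": force on a finger pad.
Only numpy, scipy, OpenCV 4.12 (cv2) and the standard library are available. Lean on these libraries where they do the work, as an engineer would, in place of code of your own. Each camera call takes 0.05 s, during which the arm holds its last target. There are 200 camera calls.

## Working session

There is one attempt and no reset: what is moved stays moved. The work goes in short steps, each a Python script; the robot and the scene stay as the last script left them, time stands still between calls to the robot, and variables do not carry over. Pictures are saved under pics/ and viewed, at most 10 in all, crops included, and the job is handed in when it is done.

```bash
ls; mkdir -p pics; python3 - <<'E'
from bench import env, imaging, solver, effector
import cv2,numpy as np
s=env.sense();print(s['clock'],s['position'],s['ee_rot'],env.hold_point_z)
for n in("scene","side"):
    d=imaging.grab_frame(n);cv2.imwrite(f"pics/{n}0.png",d["frame"][:,:,::-1]);print(n,d["mtx"].tolist(),d["k1"],np.round(d["view"],3).tolist())
E
```

```text
bench.py
pics
0.0 [ 0.13888528 -0.50601393  0.23074538] [ 9.91050723e-01  1.33484234e-01  5.18720065e-05 -6.49176422e-04] 0.0187
scene [[466.86076134640746, 0.0, 280.06021317523874], [0.0, 466.86076134640746, 197.90848859956728], [0.0, 0.0, 1.0]] -0.0864292790428534 [[0.843, 0.537, 0.015, -0.496], [0.408, -0.622, -0.669, -0.137], [-0.35, 0.57, -0.743, 1.522], [0.0, 0.0, 0.0, 1.0]]
side [[509.3965678484295, 0.0, 278.04498432315324], [0.0, 509.3965678484295, 204.59990821733334], [0.0, 0.0, 1.0]] -0.17783803182719712 [[-0.812, -0.583, 0.004, 0.471], [-0.455, 0.63, -0.63, 0.326], [0.365, -0.513, -0.777, 1.434], [0.0, 0.0, 0.0, 1.0]]
```

View pics/scene0.png

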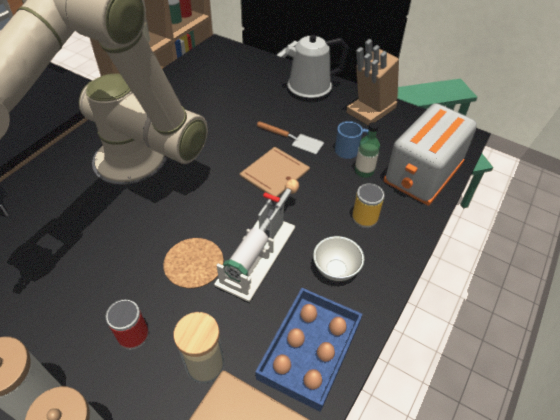

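View pics/side0.png

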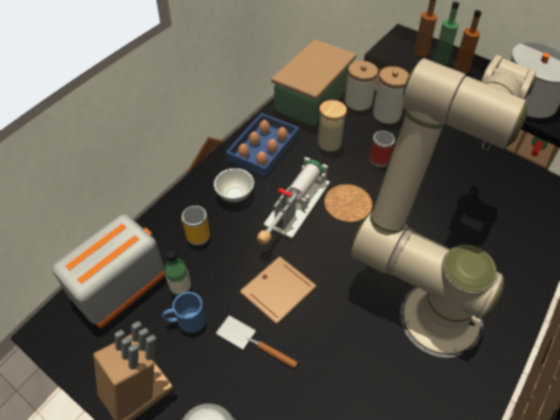

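The scene view shows the press in the middle: nut at about (235,268), red bar at (270,197), knob at (292,185), mat at (193,262). The side view has the nut at (316,166), bar at (285,191), knob at (264,237) and mat at (348,203).

```bash
cat > h.py <<'E'
from bench import env, imaging, solver, effector
import cv2,numpy as np
from scipy.spatial.transform import Rotation as R
def ray(d,px):
    K=np.array(d["mtx"]);V=np.array(d["view"])
    n=cv2.undistortPoints(np.array([[px]],float),K,np.array([d["k1"],0,0,0,0.]))[0,0]
    return -V[:3,:3].T@V[:3,3], V[:3,:3].T@np.r_[n,1]
def onz(d,px,z):
    o,r=ray(d,px);return o+r*(z-o[2])/r[2]
def tri(obs):
    A=np.zeros((3,3));b=np.zeros(3);L=[]
    for d,p in obs:
        o,r=ray(d,p);r=r/np.linalg.norm(r);P=np.eye(3)-np.outer(r,r);A+=P;b+=P@o;L.append((P,o))
    x=np.linalg.solve(A,b);return x,[round(1000*np.linalg.norm(P@(x-o)),1) for P,o in L]
def proj(d,X):
    V=np.array(d["view"]);return cv2.projectPoints(np.array([X],float),cv2.Rodrigues(V[:3,:3])[0],V[:3,3],np.array(d["mtx"]),np.array([d["k1"],0,0,0,0.]))[0][0,0]
RNG=dict(red=[((0,140,90),(6,255,255)),((172,140,90),(180,255,255))],green=[((65,80,30),(95,255,255))],wood=[((7,70,110),(25,255,255))])
def blobs(d,c,near=None,rad=60,amin=15):
    h=cv2.cvtColor(d["frame"],cv2.COLOR_RGB2HSV);m=sum(cv2.inRange(h,a,b) for a,b in RNG[c])
    n,l,s,ce=cv2.connectedComponentsWithStats(m.astype(np.uint8))
    out=[(int(s[i,4]),ce[i].round(1).tolist(),s[i,:4].tolist(),i) for i in range(1,n) if s[i,4]>=amin and (near is None or np.hypot(*(ce[i]-near))<rad)]
    return sorted(out,reverse=True),l
def down(yaw_close):  # tool down, y axis (closing) along this world heading
    y=np.array([np.cos(yaw_close),np.sin(yaw_close),0]);z=np.array([0,0,-1.])
    return R.from_matrix(np.c_[np.cross(y,z),y,z]).as_quat()
E
python3 - <<'E'
from h import *
D={n:imaging.grab_frame(n) for n in("scene","side")}
G=dict(red=((270,197),(285,191)),green=((235,268),(316,166)),knob=((292,185),(264,237)),mat=((193,262),(348,203)))
for k,(a,b) in G.items():
    c={'knob':'wood','mat':'wood'}.get(k,k)
    r=[]
    for n,p in(("scene",a),("side",b)):
        bl,_=blobs(D[n],c,p,15);print(k,n,[x[:3] for x in bl[:3]])
        if bl:r.append((D[n],bl[0][1]))
    if len(r)==2:print(k,tri(r))
E
```

```text
red scene [(84, [271.0, 196.8], [263, 192, 17, 10])]
red side [(65, [284.0, 191.5], [278, 187, 14, 10])]
red (array([ 0.56718617, -0.01282989,  0.15775533]), [np.float64(0.7), np.float64(0.7)])
green scene [(114, [235.5, 265.7], [224, 260, 23, 14])]
green side [(40, [315.8, 162.9], [310, 159, 12, 11])]
green (array([ 0.58549489, -0.20945611,  0.10355586]), [np.float64(6.2), np.float64(6.2)])
knob scene []
knob side [(130, [263.8, 235.5], [257, 230, 14, 12])]
mat scene [(2342, [192.5, 262.3], [163, 238, 61, 50])]
mat side [(1456, [348.1, 202.7], [324, 184, 49, 38])]
mat (array([ 4.41697856e-01, -2.08765702e-01,  3.22020416e-04]), [np.float64(0.7), np.float64(0.7)])
```

```bash
python3 - <<'E'
from h import *
import pickle
q=down(0);W=[]
for i,p in enumerate([(0.50,-0.17,0.36),(0.50,-0.03,0.36)]):
    try: env.reach(p,q)
    except env.MotionError as e: print(e);continue
    d=imaging.grab_frame("wrist");W.append(d);cv2.imwrite(f"pics/w{i}.png",d["frame"][:,:,::-1])
    V=np.array(d["view"]);print(env.sense()['clock'],env.sense()['joints'],-V[:3,:3].T@V[:3,3],V[2,:3].round(3),V[0,:3].round(3),d["mtx"][0][0],d["k1"])
pickle.dump(W,open("w.pkl","wb"))
E
```

```text
2.1 [-5.51334955e-01  2.67505626e-01  1.22964583e+00 -1.19718883e-04
  1.64511865e+00 -5.49701218e-01] [ 0.49873406 -0.08993438  0.50220806] [-0.001 -0.315 -0.949] [ 1.    -0.001 -0.001] 318.21470146128166 -0.04441058447864428
2.7667 [-2.95546254e-01  2.02579906e-01  1.31071016e+00 -2.67024493e-04
  1.62850092e+00 -2.94641392e-01] [0.49877552 0.05071425 0.50250487] [-0.    -0.315 -0.949] [ 1.     0.001 -0.   ] 318.21470146128166 -0.04441058447864428
```

```bash
python3 -c "
import cv2,numpy as np
a=cv2.imread('pics/w0.png');b=cv2.imread('pics/w1.png')
cv2.imwrite('pics/w01.png',cv2.resize(np.vstack([a,b]),(448,672))[:600] if 0 else cv2.resize(np.hstack([a,b]),(800,300)))"
```

```text
(no output)
```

View pics/w01.png

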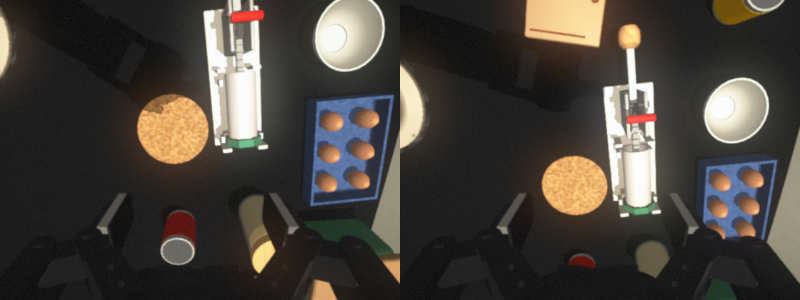

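The left view shows the mat at about (172,129), the nut at (242,142) and the bar at (247,16). The right view has the knob at (629,36), the bar at (641,118), the nut at (638,208), the mat at (574,185) and the whole press, nearly aligned with world y.

```bash
cat > meas.py <<'E'
from h import *
import pickle
W=pickle.load(open("w.pkl","rb"));S=imaging.grab_frame("side");C=imaging.grab_frame("scene")
k=1.4
def one(d,c,p,r=20):
    b,l=blobs(d,c,np.array(p),r);return (b[0],(l==b[0][3])) if b else (None,None)
def hullc(m):
    c=max(cv2.findContours(m.astype(np.uint8),cv2.RETR_EXTERNAL,cv2.CHAIN_APPROX_NONE)[0],key=len);return cv2.fitEllipse(cv2.convexHull(c))
b1,m1=one(W[1],"wood",(229*k,36*k));bs,ms=one(S,"wood",(263.8,235.5))
print("knob",b1,bs,tri([(W[1],b1[1]),(S,bs[1])]),onz(W[1],b1[1],.09))
r0,rm0=one(W[0],"red",(247*k,16*k));r1,rm1=one(W[1],"red",(241*k,118*k))
print("bar",r0,r1,tri([(W[0],r0[1]),(W[1],r1[1]),(S,(284,191.5)),(C,(271,196.8))]),tri([(W[0],r0[1]),(W[1],r1[1])]))
for m,d in((rm0,W[0]),(rm1,W[1])):
    ys,xs=np.nonzero(m);e=[]
    for s in(xs.min(),xs.max()): e.append(onz(d,(s,ys[abs(xs-s)<3].mean()),.154))
    print(" bar ends",np.round(e,4).tolist())
for d,p in((W[0],(242*k,142*k)),(W[1],(238*k,208*k))):
    g,_=one(d,"green",p);print("nut",g,onz(d,g[1],.08))
mm=[(W[0],hullc(one(W[0],"wood",(172*k,129*k))[1])),(W[1],hullc(one(W[1],"wood",(174*k,185*k))[1]))]
print("mat",[e for _,e in mm],tri([(d,e[0]) for d,e in mm]),[onz(d,e[0],.006) for d,e in mm])
# plate edges in w1: white mask
h=cv2.cvtColor(W[1]["frame"],cv2.COLOR_RGB2HSV);wm=cv2.inRange(h,(0,0,120),(180,60,255))
n,l,s,ce=cv2.connectedComponentsWithStats(wm)
for i in range(1,n):
    if s[i,4]>150: print("white",s[i].tolist(),ce[i].round().tolist())
E
python3 meas.py; python3 -c "
import cv2;a=cv2.imread('pics/w1.png')[20:320,230:410];cv2.imwrite('pics/w1c.png',cv2.resize(a,(360,600),interpolation=cv2.INTER_CUBIC))"
```

```text
knob (962, [320.8, 51.0], [305, 34, 33, 36], 7) (129, [263.8, 235.4], [257, 230, 14, 12], 50) (array([0.55132222, 0.11281541, 0.08751788]), [np.float64(0.1), np.float64(0.1)]) [0.55092237 0.11240461 0.09      ]
bar (657, [346.0, 22.4], [323, 13, 47, 19], 1) (432, [337.8, 165.6], [318, 159, 41, 14], 1) (array([ 0.56637596, -0.01247478,  0.15745318]), [np.float64(0.6), np.float64(0.7), np.float64(1.4), np.float64(0.4)]) (array([ 0.5658017 , -0.01238184,  0.15702946]), [np.float64(0.0), np.float64(0.0)])
 bar ends [[0.5439, -0.0137, 0.154], [0.5889, -0.0093, 0.154]]
 bar ends [[0.5445, -0.0146, 0.154], [0.5887, -0.0114, 0.154]]
nut (402, [343.9, 200.1], [319, 191, 47, 17], 2) [ 0.59150346 -0.21512417  0.08      ]
nut (293, [336.8, 294.1], [315, 285, 41, 16], 1) [ 0.59166254 -0.2256274   0.08      ]
mat [((241.7974090576172, 180.40023803710938), (97.19696807861328, 101.19095611572266), 109.53965759277344), ((244.1225128173828, 259.1418762207031), (83.61604309082031, 92.99972534179688), 97.66790771484375)] (array([ 0.44232066, -0.20478787,  0.00362375]), [np.float64(0.1), np.float64(0.1)]) [array([ 0.44268805, -0.2042381 ,  0.006     ]), array([ 0.44249103, -0.20357635,  0.006     ])]
white [486, 0, 52, 17, 290] [510.0, 9.0]
white [284, 68, 82, 232, 10603] [324.0, 200.0]
white [0, 94, 32, 112, 2049] [14.0, 152.0]
white [425, 108, 92, 93, 6584] [471.0, 154.0]
white [514, 181, 46, 214, 4911] [544.0, 305.0]
```

View pics/w1c.png

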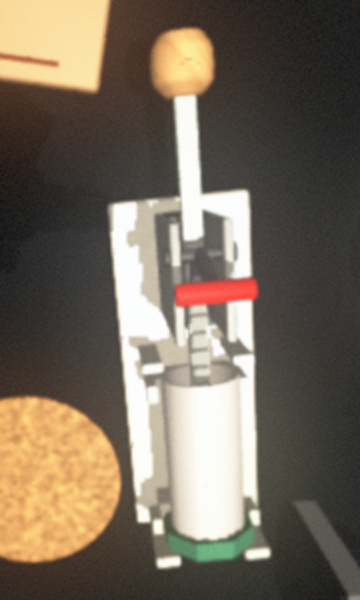

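```bash
cat > scan.py <<'E'
from h import *
import pickle
W=pickle.load(open("w.pkl","rb"));f=lambda x,y,z:onz(W[1],(x/2+230,y/2+20),z)
P=dict(tl=f(110,205,.02),tr=f(248,192,.02),bl=f(138,520,.02),mouthtop=f(204,386,.1075),nuttop_in=f(208,540,.112))
for k,v in P.items():print(k,v.round(4))
d=P['bl']-P['tl'];print("yaw edge",np.arctan2(d[0],-d[1]));d=P['tr']-P['tl'];print("yaw end",np.arctan2(d[1],d[0]))
for n,p in(("red tin top",(177,250)),("jar top",(262,255)),):print(n,onz(W[0],(p[0]*1.4,p[1]*1.4),.108 if 'tin' in n else .17).round(3))
def stand(h,t,s=1):
    z=np.array([np.cos(h)*np.cos(t),np.sin(h)*np.cos(t),-np.sin(t)])
    x=s*np.array([0,0,1.]); x=x-z*(x@z); x/=np.linalg.norm(x);return z,R.from_matrix(np.c_[x,np.cross(z,x),z]).as_quat()
m=np.array([.4425,-.204,0])
for s in(1,-1):
  for t in (0,):
    for h in np.radians(np.arange(-180,180,15)):
        z,q=stand(h,t,s)
        a=[solver.ik(m+[0,0,H]+z*.0187,q) for H in(.082,.1,.2)]
        if a[0] is not None or a[1] is not None:print(s,round(np.degrees(h)),[None if j is None else np.round(j,2).tolist() for j in a])
E
python3 scan.py
```

```text
tl [0.511  0.0263 0.02  ]
tr [0.6119 0.0359 0.02  ]
bl [ 0.5376 -0.2364  0.02  ]
mouthtop [ 0.5715 -0.0842  0.1075]
nuttop_in [ 0.5802 -0.1979  0.112 ]
yaw edge 0.10085584647132198
yaw end 0.09539056433999843
red tin top [ 0.454 -0.448  0.108]
jar top [ 0.617 -0.404  0.17 ]
1 -180 [[-0.46, 1.21, 1.03, -0.67, 2.36, -2.08], [-0.46, 1.18, 1.04, -0.69, 2.37, -2.1], [-0.46, 1.02, 1.07, -0.78, 2.46, -2.23]]
1 -165 [[-0.38, 1.17, 1.13, -0.85, 2.22, -2.17], [-0.38, 1.14, 1.14, -0.86, 2.23, -2.19], [-0.38, 0.97, 1.17, -0.94, 2.31, -2.32]]
1 -150 [[-0.31, 1.11, 1.26, -0.99, 2.06, -2.19], [-0.31, 1.08, 1.27, -1.0, 2.07, -2.21], [-0.31, 0.91, 1.3, -1.07, 2.14, -2.35]]
1 -135 [[-0.25, 1.06, 1.41, -1.14, 1.89, -2.17], [-0.25, 1.02, 1.42, -1.15, 1.9, -2.19], [-0.25, 0.84, 1.45, -1.2, 1.96, -2.34]]
1 -75 [[-0.25, 0.88, 2.1, 4.21, 1.49, -1.71], [-0.25, 0.83, 2.11, 4.21, 1.48, -1.74], [-0.25, 0.55, 2.15, 4.25, 1.36, -1.96]]
1 -60 [[-0.36, 0.88, 2.25, 3.82, 1.57, -1.57], [-0.36, 0.83, 2.27, 3.83, 1.53, -1.6], [-0.36, 0.49, 2.31, 3.85, 1.31, -1.79]]
1 -45 [[-0.56, 0.91, 2.37, 3.36, 1.71, -1.54], [-0.56,
[... 3737 characters left out ...]
.02], [-0.97, 1.04, 1.37, 0.74, 2.15, 2.04], [-0.97, 0.87, 1.4, 0.82, 2.25, 2.16]]
-1 105 [[-0.89, 1.13, 1.22, 0.57, 2.28, 1.97], [-0.89, 1.1, 1.23, 0.58, 2.3, 1.98], [-0.89, 0.93, 1.26, 0.66, 2.41, 2.09]]
-1 120 [[-0.8, 1.18, 1.09, 0.37, 2.4, 1.85], [-0.8, 1.15, 1.1, 0.38, 2.42, 1.86], [-0.8, 0.99, 1.14, 0.45, 2.54, 1.95]]
-1 135 [[-0.71, 1.22, 1.0, 0.12, 2.49, 1.67], [-0.71, 1.19, 1.02, 0.13, 2.51, 1.67], [-0.71, 1.03, 1.05, 0.15, 2.63, 1.7]]
-1 150 [[-0.62, 1.23, 0.96, -0.17, 2.51, 1.43], [-0.62, 1.2, 0.97, -0.17, 2.53, 1.43], [-0.62, 1.05, 1.01, -0.21, 2.65, 1.38]]
-1 165 [[-0.54, 1.23, 0.97, -0.45, 2.46, 1.21], [-0.54, 1.2, 0.98, -0.46, 2.48, 1.2], [-0.54, 1.05, 1.02, -0.54, 2.58, 1.1]]
```

The press origin comes out at about (0.5735, -0.082) with yaw about 0.105. The knob is at local y 0.196 and the barrel spans local y 0 to -0.13. Next I flip the pawl.

```bash
cat >> h.py <<'E'
PSI=.105;O=np.array([.5735,-.082,0.])
def L(x,y,z): c,s=np.cos(PSI),np.sin(PSI);return O+[c*x-s*y,s*x+c*y,z]
E
python3 - <<'E'
from h import *
q=down(PSI)
effector.close_gripper(20)
env.reach(L(0,.034,.20),q)
print(env.movel(L(0,.034,.144),.1,guard=8))
print(env.movel(L(0,.102,.144),.07,guard=15),env.sense()['contact_force'])
env.movel(L(0,.095,.24),.2)
effector.release()
env.reach(L(0,.14,.30),q)
for n in("wrist",):
    d=imaging.grab_frame(n);cv2.imwrite(f"pics/{n}2.png",d["frame"][:,:,::-1])
S=imaging.grab_frame("side");C=imaging.grab_frame("scene")
b=[(x,blobs(x,"red",p,30)[0]) for x,p in((d,(280,200)),(S,(278,195)),(C,(275,190)))]
b[0]=(d,blobs(d,"red",(280,210),200)[0])
print([x[1][:2] for x in b],env.sense()['clock'])
print(tri([(x,y[0][1]) for x,y in b if y]),L(0,.122,.141),L(0,.065,.154))
E
```

```text
False
False [ 0.15592757 -0.72690018 -0.38708133]
[[(498, [275.9, 210.5], [255, 205, 43, 12], 1)], [(71, [275.4, 206.3], [269, 202, 14, 9], 2)], [(75, [279.8, 187.5], [272, 184, 16, 8], 1)]] 8.1667
(array([0.56060809, 0.0390234 , 0.14334536]), [np.float64(1.4), np.float64(1.5), np.float64(0.5)]) [0.56071353 0.03932809 0.141     ] [ 0.56668753 -0.01735798  0.154     ]
```

View pics/wrist2.png

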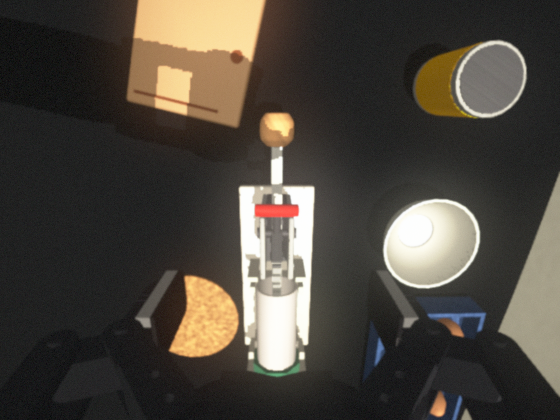

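The pawl is flipped: the bar at (276,210) lies at the expected flipped position, and the press axis is vertical in the image, so the yaw is right. The knob is at (277,130). Next I grip it and draw it back.

```bash
python3 - <<'E'
from h import *
q=down(PSI)
d=imaging.grab_frame("wrist");S=imaging.grab_frame("side")
k=onz(d,(277,130),.085);bs=blobs(S,"wood",(263.8,235.5),10)[0]
print(k,tri([(d,(277,130)),(S,bs[0][1])]))
r=k-O;y0=r[1]*np.cos(PSI)-r[0]*np.sin(PSI);x0=r[0]*np.cos(PSI)+r[1]*np.sin(PSI);print("knob local",x0,y0)
y0=min(y0,.2)
env.reach(L(0,y0,.16),q)
print(env.movel(L(0,y0,.062),.12,guard=10))
effector.close_gripper(50);s=env.sense();print(s['finger_gap'],s['gripper_force'],s['contact_force'])
g=env.movel(L(0,y0+.08,.062),.09,guard=20);print(g)
g=g or env.movel(L(0,y0+.135,.062),.05,guard=14);s=env.sense();print(g,s['position'],s['contact_force'],s['clock'])
p=s['position']-O;print("moved to local y",p[1]*np.cos(PSI)-p[0]*np.sin(PSI))
E
```

```text
[0.55152109 0.11151099 0.085     ] (array([0.55235216, 0.11227715, 0.0852913 ]), [np.float64(1.1), np.float64(1.1)])
knob local -0.0015765198753056528 0.1947487878663342
False
0.4284129824265428 49.65270146727562 [-0.93063165  0.06142638  5.88482702]
False
True [0.54214044 0.2201152  0.06269172] [-0.71327939 -5.15379718  5.31851065] 12.125
moved to local y 0.30373802485109935
```

```bash
python3 - <<'E'
from h import *
q=down(PSI)
g=env.movel(L(0,.3085,.062),.03,guard=25);s=env.sense();p=s['position']-O
print(g,s['contact_force'],p[1]*np.cos(PSI)-p[0]*np.sin(PSI))
effector.release();env.hold(.2)
env.movel(L(0,.305,.17),.2)
env.reach(L(0,-.09,.24),q)
d=imaging.grab_frame("wrist");cv2.imwrite("pics/w3.png",d["frame"][:,:,::-1]);C=imaging.grab_frame("scene");cv2.imwrite("pics/sc3.png",cv2.resize(C["frame"][150:310,200:340,::-1],None,fx=3,fy=3))
b=np.vstack([cv2.resize(d["frame"][:,:,::-1],(420,315))]);a=cv2.resize(C["frame"][150:310,190:330,::-1],(276,315))
cv2.imwrite("pics/m3.png",np.hstack([b,a]));print(env.sense()['clock'])
E
```

```text
True [-1.50298606 -3.74822259  6.33400366] 0.30361268798235513
15.3583
```

View pics/m3.png

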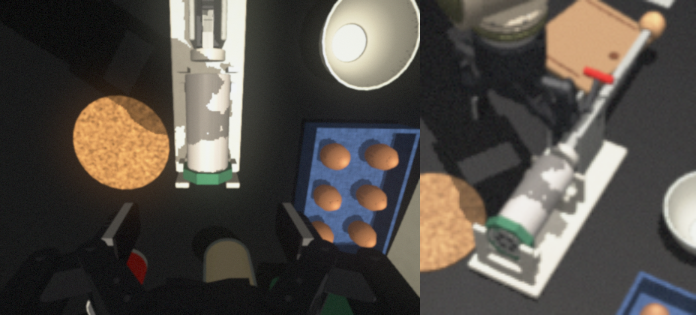

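The piston is drawn clear of the barrel, at about (208,52) in the left picture. The barrel still lies in its saddles, with the mouth at about (208,70) and the nut at about (208,178), and the pawl is back. Next I measure the barrel from two wrist views and grasp it.

```bash
python3 - <<'E'
from h import *
q=down(PSI)
def loc(p): r=p-O;c,s=np.cos(PSI),np.sin(PSI);return np.round([r[0]*c+r[1]*s,r[1]*c-r[0]*s,p[2]],4)
d=imaging.grab_frame("wrist");g=blobs(d,"green",(277,237),40)[0][0];x,y,w,h=g[2];print(g)
env.reach(L(0,-.065,.165),q)
e=imaging.grab_frame("wrist");gg=blobs(e,"green",(280,300),120)[0];print([t[:3] for t in gg[:3]])
X,Y,W_,H=gg[0][2]
t,_=tri([(d,(x+w/2,y+.5)),(e,(X+W_/2,Y+.5))]);print("nut inner top edge",loc(t),_)
for f,(a,b,c,_2) in((d,g[2]),(e,gg[0][2])):
    print("L,R",loc(onz(f,(a,b+3),.08)),loc(onz(f,(a+c,b+3),.08)),"inner@.112",loc(onz(f,(a+c/2,b),.112)))
cv2.imwrite("pics/w4.png",e["frame"][:,:,::-1])
E
```

```text
(855, [277.2, 236.6], [245, 225, 64, 22], 2)
[(1298, [276.2, 305.2], [236, 289, 81, 29])]
nut inner top edge [-0.0006 -0.1176  0.0978] [np.float64(0.1), np.float64(0.1)]
L,R [-0.0331 -0.1273  0.08  ] [ 0.0322 -0.1271  0.08  ] inner@.112 [-0.0005 -0.1116  0.112 ]
L,R [-0.0344 -0.1314  0.08  ] [ 0.0329 -0.1313  0.08  ] inner@.112 [-0.0008 -0.1082  0.112 ]
```

```bash
python3 - <<'E'
from h import *
x,y=-.0006,-.05
env.reach(L(x,y,.15),down(PSI))
print(env.movel(L(x,y,.062),.12,guard=10))
effector.close_gripper(70);s=env.sense();f0=s['contact_force'];print(s['finger_gap'],s['gripper_force'],f0,s['ft_torque'])
print(env.movel(L(x,y,.09),.06,guard=25))
print(env.movel(L(x,y,.24),.2,guard=25));s=env.sense();print(s['contact_force'],s['ft_torque'],s['gripper_force'],s['position'],s['clock'])
C=imaging.grab_frame("scene");S=imaging.grab_frame("side")
cv2.imwrite("pics/m5.png",np.hstack([cv2.resize(f["frame"][y:y+200,x:x+200,::-1],(400,400)) for f,x,y in((C,150,120),(S,220,80))]))
E
```

```text
False
0.6100835156135122 72.89117742329836 [-1.26206332  1.51284684  5.72726806] [ 0.11848604  0.25182552 -0.12131687]
False
False
[-0.95761995  0.29262464 -5.53084398] [0.26288219 0.04954408 0.01898507] 73.90407085418701 [ 0.57763229 -0.13158763  0.23845939] 18.925
```

View pics/m5.png

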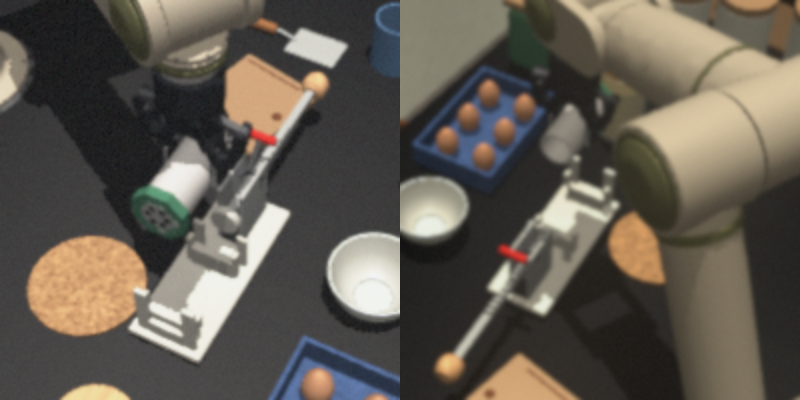

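The barrel is held level between the pads, clear of the press, and the plunger and pawl are back. Next I turn it upright over the mat.

```bash
cat >> h.py <<'E'
def stand(h):
    z=np.array([np.cos(h),np.sin(h),0]);x=np.array([0,0,1.]);return z,R.from_matrix(np.c_[x,np.cross(z,x),z]).as_quat()
E
python3 - <<'E'
from h import *
m=np.array([.4425,-.204,0]);z,q=stand(np.radians(30))
env.movel([.48,-.15,.32],.2)
try: env.movel(m+z*.0187+[0,0,.24],.08,frame=q);print("L")
except env.MotionError as e:
    print(e);env.reach(m+z*.0187+[0,0,.24],q)
s=env.sense();print(s['position'],s['joints'].round(2) if hasattr(s['joints'],'round') else s['joints'],s['contact_force'],s['gripper_force'],s['clock'])
C=imaging.grab_frame("scene");S=imaging.grab_frame("side")
cv2.imwrite("pics/m6.png",np.hstack([cv2.resize(f["frame"][y:y+200,x:x+200,::-1],(400,400)) for f,x,y in((C,110,120),(S,260,80))]))
E
```

```text
L
[ 0.45885177 -0.19478026  0.24028153] [-1.23  0.46  2.09  1.42  1.67 -1.  ] [-0.18459157 -0.21110525 -4.5407608 ] 74.43311539012939 21.8417
```

View pics/m6.png

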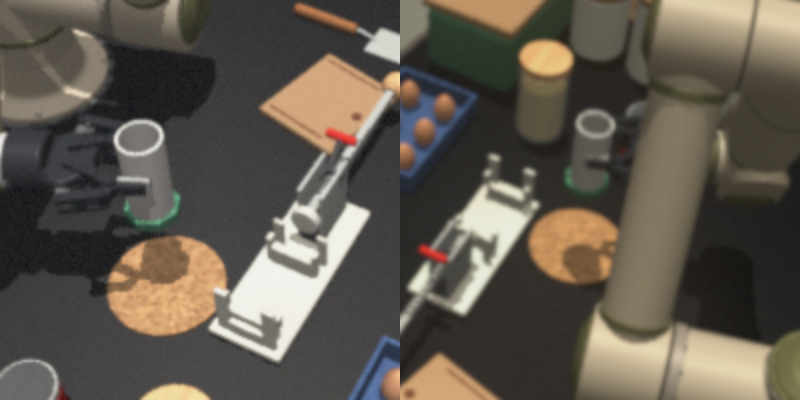

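The barrel is upright over the mat with its mouth up. Next I lower it until it makes contact.

```bash
python3 - <<'E'
from h import *
m=np.array([.4425,-.204,0]);z,q=stand(np.radians(30));t=lambda H,b=0:m+z*(.0187-b)+[0,0,H]
print(env.movel(t(.105),.12,guard=12))
print(env.movel(t(.075),.02,guard=7));s=env.sense();print(s['position'],s['contact_force'],s['clock'])
if s['position'][2]<.098:
    effector.release();env.hold(.3);H=s['position'][2]
    env.movel(t(H,.13),.1);env.movel(t(.25,.13),.2)
    print(env.sense()['clock'])
    C=imaging.grab_frame("scene");S=imaging.grab_frame("side");W=imaging.grab_frame("wrist")
    cv2.imwrite("pics/m7.png",np.hstack([cv2.resize(f["frame"][y:y+200,x:x+200,::-1],(400,400)) for f,x,y in((C,110,120),(S,220,80))]))
    for f,p in((C,(195,265)),(S,(345,205))):print([b[:3] for b in blobs(f,"green",p,40)[0][:2]])
E
```

```text
False
True
[ 0.45867323 -0.19486117  0.08806302] [-1.22887849 -0.96394565  4.84622919] 24.125
27.2667
[(82, [194.8, 264.5], [182, 254, 24, 16])]
[]
```

View pics/m7.png

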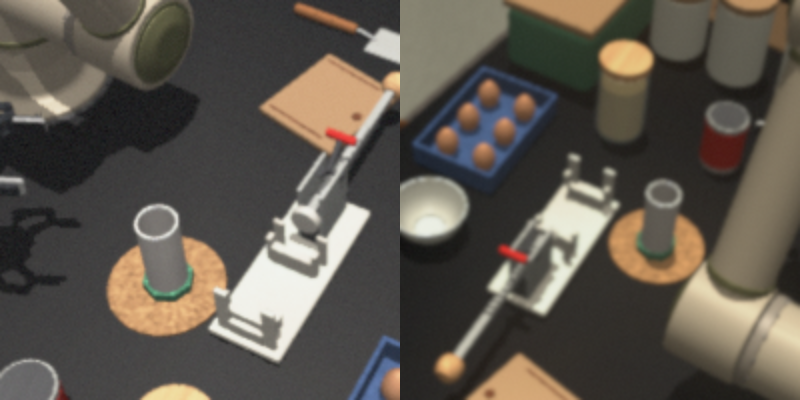

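The barrel stands upright in the middle of the mat with its mouth up. The pawl and plunger are back, nothing else has moved, and the gripper is clear.

```bash
python3 -c "
from bench import env, imaging, solver, effector
print(env.hand_in())"
```

```text
the job is handed in; nothing more can be done
None
```

The job is handed in at about 27 s on the robot clock: the pawl is flipped off, the plunger is fully back on its stop, and the barrel stands upright, mouth up, in the middle of the cork mat.

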